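Flash-cure the coating sample plates

TASK

Slide every coating sample plate up out of the slotted wooden drying rack and stand it upright in the slots of the white UV curing box; then lay the dovetailed lid in the mouth of the tapered ways on top of the box, narrow end first, and slide it in until it wedges tight. With the lid tight, pull the black knob of the box up to its outer detent, let the lamp run for about five seconds and push the knob fully back in, leaving the plates standing in the box, the lid tight and the other things on the shelf undisturbed.

Things in the scene. Friction and masses are not known exactly. Their poses are not given: they have to be found in the camera images.
- curer: White UV curing box, fixed, 124 mm long (x), 180 mm wide (y), rim 84 mm high; origin on the shelf under the middle of its open chamber (108 x 100 mm, floor 6 mm up). x runs along the ways from their mouth (x = -62 mm, nearest the robot) to their narrow end (+62). Chamber: two slots along y, at x = -24.3 and +24.3 mm. Grey control head at x = 62 to 132 mm, 76 mm high, knob on top.
- place0 (a point): Place for the foot of one plate (any plate, either way round): chamber floor, middle of a slot, x = -24.3, y = -25 mm of the box. The slot lies between two round steel rods along y, 10 mm thick, axes 24 mm above the shelf, 10.6 mm clear between them; it takes two plates side by side.
- place1 (a point): Place for the foot of one plate (any plate, either way round): chamber floor, middle of a slot, x = -24.3, y = 25 mm of the box. The slot lies between two round steel rods along y, 10 mm thick, axes 24 mm above the shelf, 10.6 mm clear between them; it takes two plates side by side.
- place2 (a point): Place for the foot of one plate (any plate, either way round): chamber floor, middle of a slot, x = 24.3, y = -25 mm of the box. The slot lies between two round steel rods along y, 10 mm thick, axes 24 mm above the shelf, 10.6 mm clear between them; it takes two plates side by side.
- place3 (a point): Place for the foot of one plate (any plate, either way round): chamber floor, middle of a slot, x = 24.3, y = 25 mm of the box. The slot lies between two round steel rods along y, 10 mm thick, axes 24 mm above the shelf, 10.6 mm clear between them; it takes two plates side by side.
- lid_home (a point): Middle of the ways, at rim height (84 mm): the lid's origin comes here when wedged (2 mm more or less). The ways: two cheeks on the rim, 9 mm high, clear width at the rim 144 mm at the mouth, 118 mm at the narrow end (6 degrees a side), leaning in 20 degrees, so 6.6 mm narrower at their tops. Both ends open; the wedged lid ends flush with the box at the mouth.
- knob (a joint): Push-pull switch of the curing box: 0 = pushed in (lamp off), 0.012 m = pulled straight up to its outer detent (lamp on). Over-centre spring: it takes 4 to 6 N to start it either way, and past the middle (6 mm) it snaps on to the other end. It starts in.
- knob_grip (a point): Middle of the knob's black cap, to be gripped from above: upright cylinder 32 mm across and 22 mm high, its underside 16 mm above the control head when in; this point is 104 mm above the shelf when in. Moves up with the knob.
- lid: Loose waxed metal lid, 0.2 kg, flat on the shelf at one side: 124 mm long (x), 9 mm thick, dovetailed edges, underside 144 mm wide at the rear, 118 mm at the front (x = +62, goes in first), top 3.3 mm narrower each side. Origin: middle of underside. Held level 45 to 58 mm short of lid_home it goes down between the cheeks onto the rim, then slides along x; 8 to 15 N wedges it.
- lid_grip (a point): Grip of the lid: middle of an upright black rib across the lid, 12 mm thick (along the lid's x), 50 mm long (y) and 34 mm high, from 9 to 43 mm above the underside; this point is 31 mm above the underside.
- rack: Wooden drying rack, fixed to the shelf, on one side of the box, 186 mm long (y) by 70 mm (x), top 30 mm high; origin on the shelf at its middle. Four slots across it, 10.6 mm wide and 24 mm deep (bottom 6 mm above the shelf), middle lines at y = -66, -22, 22 and 66 mm; some may be empty.
- plate0: Coating sample plate, 35 g: thin upright plate 8 mm thick (y), 40 mm wide (x), 70 mm high (z); origin at the middle of its lower edge. Starts upright in a slot of the rack, 46 mm of it standing clear. All plates are alike; two to four are there.
- plate1: Coating sample plate, 35 g: thin upright plate 8 mm thick (y), 40 mm wide (x), 70 mm high (z); origin at the middle of its lower edge. Starts upright in a slot of the rack, 46 mm of it standing clear. All plates are alike; two to four are there.
- plate2: Coating sample plate, 35 g: thin upright plate 8 mm thick (y), 40 mm wide (x), 70 mm high (z); origin at the middle of its lower edge. Starts upright in a slot of the rack, 46 mm of it standing clear. All plates are alike; two to four are there.
- plate3: Coating sample plate, 35 g: thin upright plate 8 mm thick (y), 40 mm wide (x), 70 mm high (z); origin at the middle of its lower edge. Starts upright in a slot of the rack, 46 mm of it standing clear. All plates are alike; two to four are there.
- flask: Turquoise glass perfume flask, 50 x 26 mm, 88 mm high, standing; leave alone. Origin under its middle.
- visor_clip: Black plastic sun visor clip, 60 x 22 mm, 16 mm high; leave alone.
- valve_ext0: Steel tyre valve extender, 40 mm long, 13 mm thick, lying; leave alone.
- valve_ext1: Steel tyre valve extender, 40 mm long, 13 mm thick, lying; leave alone.
- freshener: Round cedar block freshener, 52 mm across, 16 mm high; leave alone.
Things that resemble listed ones, but are neither listed nor needed, are in the scene too. Leave any yellow look-alike of the plate2 alone.

How it is judged:
By the outcome, as a careful person would: the job done as asked, in the order asked, and still so for the second after the job is handed in, with the robot touching nothing.
Of plate0, plate1, plate2, plate3 only 2 to 4 are there at a start; the rules pass over those that are not, and their reading is None.
At some moment in a run one of lid may be knocked a few centimetres aside while the robot is not near it.
It also fails if it takes over 210 s, if anything falls off the work surface, if the arm or the gripper's body presses on something with over 40 N, if the wrist force passes 120 N, or if a joint passes its speed limit or range.

ROBOT

A 6-joint arm with a two-finger parallel gripper is mounted at the origin on the work surface. World frame = base frame: x ahead of the robot, y to its left, z up, the work surface at z = 0. Lengths are in m, angles in rad, forces in N, time in s.
With the tool pointing down it reaches from about 0.4 to 0.925 m from the base axis. Payload 3.4 kg.
Tool frame: the origin (TCP) lies on the centre line of the jaws, within the pads' length; the fingertips stand 17 mm ahead of it and the grasp point (between the pads) lies 2 mm behind it; z points along the fingers, y is the line along which they close (so a half turn about z gives the same grasp; the last joint's range is limited). The gripper opens to 85 mm and grips with 20 to 120 N. Pads are 22 mm wide; open, the fingers measure 114 mm over their backs; the gripper's body (76 mm by 85 mm) begins 54 mm behind the grasp point. The pads swing forward as they close: fully open they stand 13 mm farther back than shut.
Start: joints at [-1.202, 0.307, 1.506, -0, 1.328, -0.073], TCP at [0.246, -0.52, 0.248] pointing down, gripper open.
Joint ranges: [-3.12, 3.12], [-1.05, 2.28], [0.14, 2.33], [-1.42, 4.57], [0.1, 2.73], [-2.68, 2.68]. Speed limits (rad/s): [2.57, 2.57, 3.14, 3.14, 3.14, 3.14].

INTERFACE

Orientations are given as a unit quaternion [w, x, y, z].
In Python, from bench import telemetry, viewer, r gives the robot as it stands.
- The arm moves only by the shell command python3 -m crank 'ROWS' [OPENING] [FORCE]. ROWS is JSON, a list of rows, each a list of 6 numbers: the shift along the tool's x, y, z in mm, then the turn, a rotation vector about the tool's x, y, z in rad. In form: [[dx, dy, dz, ax, ay, az], ...]. A call has 1 to 10 rows; each row shifts and turns the commanded pose from where the row before left it, along the tool's axes as they then stand; what a row does not reach is not made up. A row lasts 1/12 s, in which the tool goes at most 41.7 mm and 7.16 degrees, less where a joint would pass 70% of its speed; a pose out of reach is approached as far as the arm can. A call with a gripper value outside its range is refused whole. OPENING is the finger opening in mm, from 0 to 85.4, set as the call begins (- or left out, the last holds). The fingers move at their own pace and stop on an object; FORCE is the grip in N (left out, the last holds). Time passes only in rows, so rows that do not move let the fingers close. It gives the time, the measured TCP pose, the force, the opening and the grip force at its end, in the units of the state.
- telemetry.observe(): the state, without advancing time (a new reading comes with each control period).
- viewer.get_image(name): name is "side" or "top"; returns the picture (480x640x3 uint8, red, green, blue); there is no depth.
- viewer.calibration(name): a dict with "K" (3x3 intrinsics, pixels), "extrinsics" (4x4, takes a point from camera to world coordinates). Camera axes: x right, y down, z forward; pixel columns grow to the right and rows downward; lengths in m; the calibration is good to about 2 mm. A picture is of the moment at which its call begins. calibration takes no time and is no camera call.
- r.hand_in(): hands the job in; it is judged then, once.
Trained networks look in the newest picture that a camera, given by its name, has taken for a name from the list of things; names that differ only in an ending like _2 or _b are one class to them, and where a whole thing is asked for, a point or a joint stands for the part that bears it (a point fixed in the world has none). Each returns a list of dicts, best first, with "conf" (0 to 1); they miss things now and then, are a little off and sometimes report something else, mostly with a low value. They report only what shows in the picture. A call takes as long as a camera call. They do not tell look-alikes from the thing itself.
- viewer.recognise(name, camera): "box" ([left, top, right, bottom] in pixels, round what is visible of it).
- viewer.trace(name, camera): "mask" (480x640 bool, what is visible of it) and "box" ([left, top, right, bottom] in pixels, round what is visible of it).
- viewer.spot_point(name, camera): "uv" ([column, row] in pixels: a listed point, or the origin of a listed thing).
The state is a dict: "time": time; "joints": joint angles; "qd": joint speeds; "joint_torque": joint torques, N m; "ee_pos": TCP position; "eef_rot": TCP orientation; "ft_force": force on the tool from outside, world axes, zero at the start; "ft_torque": the same for the moment, N m; "grip_width": finger opening in m; "finger_force": force on a finger pad.
Only numpy, scipy, OpenCV 4.12 (cv2) and the standard library are available. Lean on these libraries where they do the work, as an engineer would, in place of code of your own. Each camera call takes 0.05 s, during which the arm holds its last target. There are 200 camera calls.

## Working session

There is one attempt and no reset: what is moved stays moved. The work goes in short steps, Python scripts to look and compute and a shell command to move; the robot and the scene stay as the last step left them, time stands still between calls to the robot, and variables do not carry over. Pictures are saved under pics/ and viewed, at most 14 in all, crops included, and the job is handed in when it is done.

```bash
mkdir -p pics; ls; python3 - <<'E'
from bench import telemetry, viewer, r
import cv2
for c in("side","top"):
    im=viewer.get_image(c); cv2.imwrite(f"pics/{c}0.png",im[:,:,::-1])
    k=viewer.calibration(c); print(c,k["K"].tolist() if hasattr(k["K"],'tolist') else k["K"]); print(k["extrinsics"])
print(telemetry.observe())
E
```

```text
pics
side [[435.7584937061991, 0.0, 319.5472413040641], [0.0, 435.7584937061991, 237.31891978615724], [0.0, 0.0, 1.0]]
[[ 0.96986814 -0.16998769  0.17452788  0.4106311 ]
 [-0.24302425 -0.72552339  0.64385948 -0.64290773]
 [ 0.01717587 -0.6668733  -0.74497315  0.85896464]
 [ 0.          0.          0.          1.        ]]
top [[611.2752875903464, 0.0, 323.6236569652119], [0.0, 611.2752875903464, 245.28954429762015], [0.0, 0.0, 1.0]]
[[-2.01341736e-02 -9.96642309e-01  7.93644973e-02  5.12274067e-01]
 [-9.99644634e-01  2.14546779e-02  1.58209420e-02  4.19115574e-04]
 [-1.74705598e-02 -7.90177523e-02 -9.96720108e-01  1.34688567e+00]
 [ 0.00000000e+00  0.00000000e+00  0.00000000e+00  1.00000000e+00]]
{'time': 0.1, 'joints': array([-1.20252371e+00,  3.07523951e-01,  1.50754359e+00, -9.18169493e-06,
        1.32838396e+00, -7.34851041e-02]), 'qd': array([ 0.00016442, -0.00347061, -0.00187445, -0.00234056,  0.00100871,
       -0.00165413]), 'joint_torque': array([ 1.52306353e-05, -4.58529818e+01, -2.52608550e+01, -9.90678200e-05,
        5.64985763e-03, -1.27014039e-05]), 'ee_pos': array([ 0.2455996 , -0.5192588 ,  0.24745804]), 'eef_rot': array([-9.18693088e-04,  9.75704616e-01,  2.19088199e-01, -1.40903241e-04]), 'ft_force': array([-0.12573581, -0.8775976 , -0.80658578]), 'ft_torque': array([ 0.01795029, -0.02090238,  0.00744662]), 'finger_force': 0.0, 'grip_width': 0.0854008058302762}
```

View pics/top0.png

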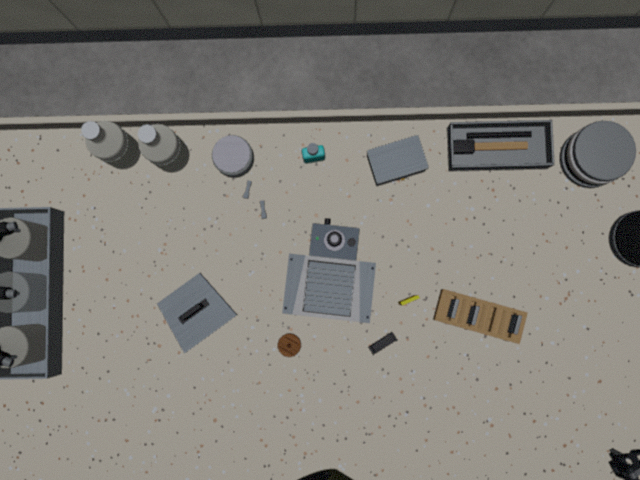

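View pics/side0.png

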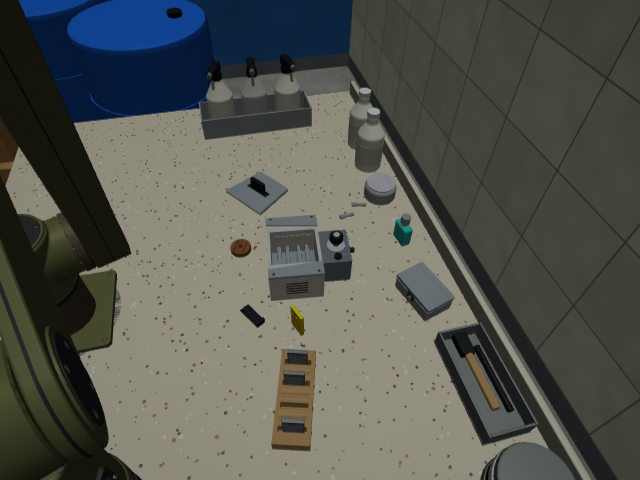

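```bash
cat > h.py <<'E'
from bench import telemetry, viewer, r
import cv2, numpy as np
def w(cam,uv,z):
    k=viewer.calibration(cam);K=np.array(k["K"]);E=np.array(k["extrinsics"])
    d=E[:3,:3]@np.linalg.solve(K,[uv[0],uv[1],1]);o=E[:3,3]
    return (o+d*(z-o[2])/d[2])[:2]
def px(cam,p):
    k=viewer.calibration(cam);K=np.array(k["K"]);E=np.array(k["extrinsics"])
    q=K@(E[:3,:3].T@(np.array(p)-E[:3,3]));return q[:2]/q[2]
E
python3 - <<'E'
from h import *
np.set_printoptions(precision=4,suppress=True)
Z=dict(curer=0,lid_home=.084,knob_grip=.104,lid=0,lid_grip=.031,rack=0,plate0=.006,place0=.006,place3=.006)
t=viewer.get_image("top");s=viewer.get_image("side")
for n,z in Z.items():
  for c in("top","side"):
    for d in viewer.spot_point(n,c)[:6 if n=='plate0' else 2]: print(n,c,np.round(d["uv"],1),round(d["conf"],2),w(c,d["uv"],z))
for n in("rack","lid","curer"):
  m=viewer.trace(n,"top")[0]["mask"].astype(np.uint8); (c,sz,a)=cv2.minAreaRect(cv2.findNonZero(m)); print(n,c,sz,a, cv2.boxPoints((c,sz,a)).tolist())
a=cv2.resize(t[275:355,420:540],None,fx=5,fy=5,interpolation=2)
b=cv2.resize(t[210:335,270:390],None,fx=4.8,fy=4.8,interpolation=2)
cv2.imwrite("pics/a.png",a[:,:,::-1]);cv2.imwrite("pics/b.png",b[:,:,::-1])
E
```

```text
curer top [330.3 286.8] 0.58 [0.5277 0.009 ]
curer side [293.1 268.6] 0.66 [0.5226 0.0133]
lid_home top [332.8 288.4] 0.69 [0.5233 0.0034]
lid_home side [292.3 248.3] 0.66 [0.522 0.008]
lid_home side [301.9 276.6] 0.58 [ 0.526  -0.0771]
knob_grip top [332.8 240.6] 0.73 [0.6204 0.0012]
knob_grip top [508.1 322.6] 0.34 [ 0.4475 -0.3473]
knob_grip side [337.2 235. ] 0.57 [0.6295 0.0072]
lid side [257.2 192.3] 0.64 [0.4781 0.3111]
lid side [253.7 185.7] 0.3 [0.4724 0.3419]
lid_grip side [253.6 184.8] 0.89 [0.4705 0.3102]
rack top [481.7 313.9] 0.59 [ 0.462 -0.32 ]
rack side [296.5 400.1] 0.82 [ 0.4622 -0.3099]
plate0 top [467.8 316.9] 0.65 [ 0.4563 -0.2882]
plate0 top [405.7 296. ] 0.56 [ 0.5042 -0.1551]
plate0 top [505.7 323. ] 0.46 [ 0.4416 -0.3695]
plate0 top [446. 312.] 0.44 [ 0.4678 -0.2414]
plate0 side [296.3 367.5] 0.83 [ 0.4756 -0.2457]
plate0 side [294.8 431.8] 0.8 [ 0.4463 -0.37  ]
plate0 side [294.9 387.6] 0.75 [ 0.464  -0.2868]
plate0 side [296.6 327.3] 0.72 [ 0.4959 -0.1536]
plate0 side [300.8 255.7] 0.29 [0.5491 0.0446]
place0 top [319.7 276.5] 0.92 [0.5506 0.0317]
place0 t
[... 422 characters left out ...]
21 [[431.74676513671875, 320.33697509765625], [440.37847900390625, 288.39959716796875], [527.5765991210938, 311.9666748046875], [518.9448852539062, 343.904052734375]]
lid (193.9053955078125, 311.06756591796875) (56.728851318359375, 64.63368225097656) 54.462318420410156 [[151.12159729003906, 306.770263671875], [203.71620178222656, 269.20269775390625], [236.68919372558594, 315.3648681640625], [184.09458923339844, 352.93243408203125]]
curer (330.811279296875, 268.93170166015625) (89.3761215209961, 100.20594787597656) 6.911227226257324 [[280.4189758300781, 313.2932434082031], [292.4768981933594, 213.81539916992188], [381.2035827636719, 224.57015991210938], [369.1456604003906, 324.0480041503906]]
```

View pics/a.png

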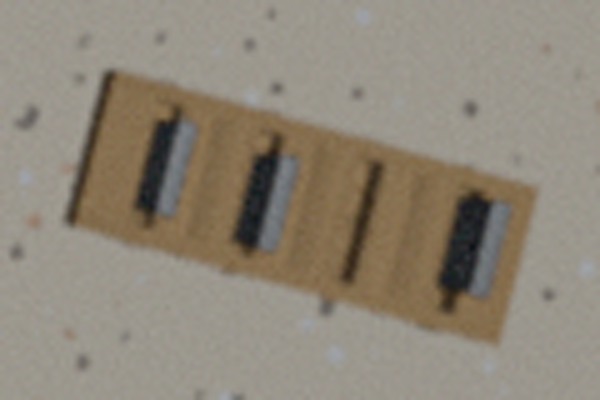

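View pics/b.png

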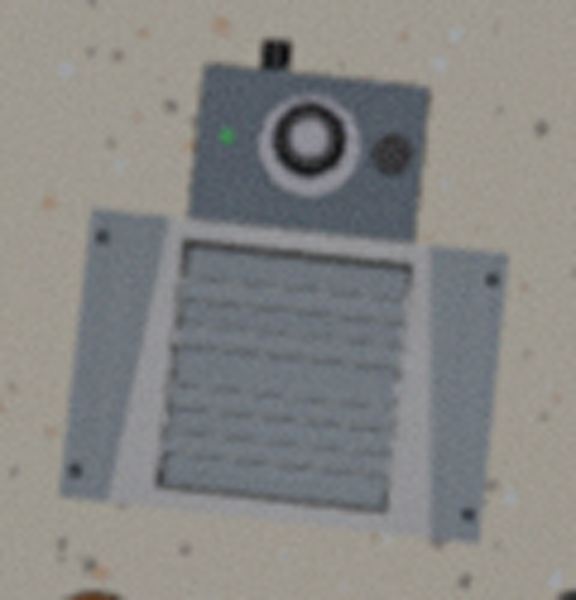

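```bash
python3 - <<'E'
from h import *
np.set_printoptions(precision=4,suppress=True)
def fit(obj,img):
    o=np.array(obj);i=np.array(img);oc=o.mean(0);ic=i.mean(0);H=(o-oc).T@(i-ic)
    th=np.arctan2(H[0,1]-H[1,0],H[0,0]+H[1,1]);R=np.array([[np.cos(th),-np.sin(th)],[np.sin(th),np.cos(th)]])
    t=ic-R@oc;print(t,np.degrees(th),"res",(i-(o@R.T+t)).tolist());return R,t
f=lambda u,s,o,z:w("top",np.array(u)/s+o,z)
b=lambda u,z:f(u,4.8,(270,210),z); a=lambda u,z:f(u,5,(420,275),z)
R,t=fit([(.062,.09),(.062,-.09),(-.062,-.09),(-.062,.09),(.054,.05),(.054,-.05),(-.054,-.05),(-.054,.05)],
 [b((93,211),.093),b((508,256),.093),b((478,541),.093),b((60,495),.093),b((183,242),.084),b((413,266),.084),b((388,511),.084),b((159,487),.084)])
for p in[(-.0243,-.025),(-.0243,.025),(.0243,-.025),(.0243,.025)]:print("place",R@p+t)
print("knob",b((310,138),.115), R@(.097,0)+t)
R,t=fit([(.035,.093),(.035,-.093),(-.035,-.093),(-.035,.093)],[a((111,71),.03),a((537,187),.03),a((497,343),.03),a((75,222),.03)])
for y in(66,22,-66):print("slot",R@(0,y/1e3)+t)
for u in[(180,168),(277,203),(490,250)]:print("platetop",a(u,.076), R.T@(a(u,.076)-t))
E
```

```text
[0.5237 0.0103] -7.300121763334077 res [[-0.0009112616492054082, -0.000585255665150955], [-0.0010708897272693196, 0.0008449500955378386], [0.0013141869949664375, 0.0010368548345731643], [0.001307738779274037, -0.00038518643203672154], [-0.0015126563436935747, 9.449429025137901e-05], [-0.001232126842685255, 0.00046380219724584393], [0.0013417470915201846, -3.195747991430187e-05], [0.000763261697093065, -0.0014377018405062614]]
place [ 0.4964 -0.0114]
place [0.5028 0.0382]
place [ 0.5446 -0.0175]
place [0.551  0.0321]
knob [ 0.6232 -0.0025] [ 0.6199 -0.002 ]
[ 0.4585 -0.3109] -16.71776388319168 res [[-0.0014473389020882577, 0.0011908731963939378], [-0.0008847062680077955, 0.00018433966637493304], [0.0006802412558888915, -1.9588003483728134e-05], [0.0016518039142071061, -0.0013556248592851705]]
slot [ 0.4775 -0.2477]
slot [ 0.4648 -0.2899]
slot [ 0.4395 -0.3741]
platetop [ 0.4767 -0.2496] [-0.0002  0.064 ]
platetop [ 0.4616 -0.2888] [-0.0034  0.022 ]
platetop [ 0.4407 -0.3752] [ 0.0015 -0.0666]
```

```bash
cat > go.py <<'E'
import sys
from h import *
from scipy.spatial.transform import Rotation as Ro
x,y,z,yaw=map(float,sys.argv[1:5])
s=telemetry.observe();q=s["eef_rot"];R=Ro.from_quat([q[1],q[2],q[3],q[0]])
T=Ro.from_matrix(np.array([[np.cos(np.radians(yaw)),np.sin(np.radians(yaw)),0],[np.sin(np.radians(yaw)),-np.cos(np.radians(yaw)),0],[0,0,-1]]))
d=(np.array([x,y,z])-s["ee_pos"])*1000
print("t",round(s["time"],2),"pos",np.round(s["ee_pos"],4),"shift now-axes",np.round(R.inv().apply(d),1),"rot",np.round((R.inv()*T).as_rotvec(),3),"shift after-rot axes",np.round(T.inv().apply(d),1),"w",round(s["grip_width"],4),"F",np.round(s["ft_force"],1))
E
python3 go.py .4771 -.2487 .16 -16.7
```

```text
t 1.25 pos [ 0.2458 -0.5198  0.2483] shift now-axes [ 325.  -146.2   88.3] rot [ 0.    -0.     0.733] shift after-rot axes [ 143.6 -326.1   88.3] w 0.0853 F [ 0.6 -0.6  0.5]
```

```bash
python3 -m crank '[[32.5,-14.6,8,0,0,0],[32.5,-14.6,8,0,0,0],[32.5,-14.6,8,0,0,0],[32.5,-14.6,8,0,0,0],[32.5,-14.6,8,0,0,0],[32.5,-14.6,8,0,0,0],[32.5,-14.6,8,0,0,0],[32.5,-14.6,8,0,0,0],[32.5,-14.6,8,0,0,0],[32.5,-14.6,8,0,0,0]]' 26 30
python3 -m crank '[[0,0,0,0,0,0.122],[0,0,0,0,0,0.122],[0,0,0,0,0,0.122],[0,0,0,0,0,0.122],[0,0,0,0,0,0.122],[0,0,0,0,0,0.122],[0,0,0,0,0,0],[0,0,0,0,0,0]]'
python3 go.py .4771 -.2487 .06 -16.7
python3 - <<'E'
from h import *
t=viewer.get_image("side")
for p in[(.477,-.2487,.076),(.4645,-.2895,.076)]:print(px("side",p))
cv2.imwrite("pics/c.png",cv2.resize(t[280:450,220:360],None,fx=3.5,fy=3.5,interpolation=2)[:,:,::-1])
E
```

```text
time: 2.08
ee_pos: [0.4782, -0.2475, 0.1681]
eef_rot: [0.0, 0.976, 0.219, 0.0]
ft_force: [0.6, -0.7, 0.6]
grip_width: 0.0261
finger_force: 0.0
time: 2.75
ee_pos: [0.4773, -0.2489, 0.1684]
eef_rot: [0.0, 0.99, -0.143, 0.0]
ft_force: [-0.3, 0.1, -0.6]
grip_width: 0.0259
finger_force: 0.0
t 2.75 pos [ 0.4773 -0.2489  0.1684] shift now-axes [-2.000e-01 -1.000e-01  1.084e+02] rot [ 0.    -0.     0.005] shift after-rot axes [-2.000e-01 -1.000e-01  1.084e+02] w 0.0259 F [-0.3  0.1 -0.6]
[296.50300478 352.76811733]
[294.53067604 373.62754313]
```

View pics/c.png

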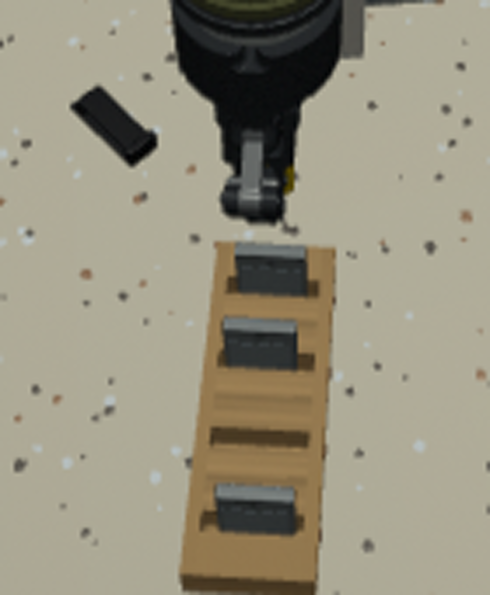

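The three grey plates stand in the rack, with tops at about (297,352), (295,373) and (293,420) in the side picture. The third slot is empty. Possible confusions are the yellow plate at top (409,300) and the grey box at top (397,160), which could pass for the lid. I'm taking the grey plates in the rack.

```bash
python3 -m crank '[[0,0,20,0,0,0],[0,0,20,0,0,0],[0,0,20,0,0,0],[0,0,20,0,0,0],[0,0,16,0,0,0],[0,0,12,0,0,0],[0,0,0,0,0,0],[0,0,0,0,0,0]]'
python3 -m crank '[[0,0,0,0,0,0],[0,0,0,0,0,0],[0,0,0,0,0,0],[0,0,0,0,0,0],[0,0,0,0,0,0]]' 0 30
python3 go.py .4771 -.2487 .06 -16.7
```

```text
time: 3.47
ee_pos: [0.4768, -0.2487, 0.0598]
eef_rot: [-0.0, 0.99, -0.144, -0.001]
ft_force: [-0.3, 0.2, -0.0]
grip_width: 0.026
finger_force: 0.0
time: 3.88
ee_pos: [0.4782, -0.2471, 0.061]
eef_rot: [-0.001, 0.989, -0.145, 0.001]
ft_force: [4.4, 5.5, -2.4]
grip_width: 0.0076
finger_force: 29.2
t 3.88 pos [ 0.4782 -0.2471  0.061 ] shift now-axes [-0.6  1.9  1. ] rot [-0.003 -0.001  0.   ] shift after-rot axes [-0.6  1.9  1. ] w 0.0076 F [ 4.4  5.5 -2.4]
```

```bash
python3 -m crank '[[0,-2.5,0,0,0,0],[0,0,0,0,0,0],[0,0,0,0,0,0]]'; python3 -m crank '[[0,0,-8,0,0,0],[0,0,-8,0,0,0],[0,0,-15,0,0,0],[0,0,-20,0,0,0],[0,0,-25,0,0,0],[0,0,-25,0,0,0],[0,0,-25,0,0,0],[0,0,0,0,0,0],[0,0,0,0,0,0]]'
python3 go.py .5446 -.0175 .185 82.7
```

```text
time: 4.13
ee_pos: [0.4784, -0.2467, 0.0612]
eef_rot: [0.0, 0.99, -0.144, 0.001]
ft_force: [0.9, 1.1, 0.1]
grip_width: 0.0078
finger_force: 29.6
time: 4.88
ee_pos: [0.479, -0.2475, 0.189]
eef_rot: [0.001, 0.989, -0.145, 0.002]
ft_force: [-0.3, 0.1, -0.8]
grip_width: 0.0077
finger_force: 29.6
t 4.88 pos [ 0.479  -0.2475  0.189 ] shift now-axes [  -3.  -239.2    3.5] rot [ 0.006 -0.002 -1.734] shift after-rot axes [236.5  35.8   4. ] w 0.0077 F [-0.3  0.1 -0.8]
```

```bash
python3 -m crank '[[0,-30,0,0,0,0],[0,-30,0,0,0,0],[0,-30,0,0,0,0],[0,-30,0,0,0,0],[0,-30,0,0,0,0],[0,-30,0,0,0,0],[0,-30,0,0,0,0],[-3,-29,0,0,0,0]]'
python3 -m crank '[[0,0,0,0,0,-0.12],[0,0,0,0,0,-0.12],[0,0,0,0,0,-0.12],[0,0,0,0,0,-0.12],[0,0,0,0,0,-0.12],[0,0,0,0,0,-0.12],[0,0,0,0,0,-0.12],[0,0,0,0,0,-0.12],[0,0,0,0,0,-0.12],[0,0,0,0,0,-0.12]]'
python3 -m crank '[[0,0,0,0,0,-0.12],[0,0,0,0,0,-0.12],[0,0,0,0,0,-0.12],[0,0,0,0,0,-0.12],[0,0,0,0,0,-0.06],[0,0,0,0,0,0],[0,0,0,0,0,0]]'
python3 go.py .5446 -.0175 .11 82.7
python3 - <<'E'
from h import *
t=viewer.get_image("side");b=viewer.get_image("top")
A=cv2.resize(t[180:300,250:370],None,fx=3.3,fy=3.3,interpolation=2);B=cv2.resize(b[210:330,270:390],None,fx=3.3,fy=3.3,interpolation=2)
cv2.imwrite("pics/d.png",np.hstack([A,B])[:,:,::-1])
E
```

```text
time: 5.55
ee_pos: [0.5431, -0.0152, 0.1852]
eef_rot: [0.0, 0.989, -0.145, -0.001]
ft_force: [0.4, 0.1, 0.8]
grip_width: 0.0074
finger_force: 29.7
time: 6.38
ee_pos: [0.5423, -0.0167, 0.185]
eef_rot: [-0.001, 0.897, 0.442, -0.001]
ft_force: [0.1, 0.2, 0.3]
grip_width: 0.0075
finger_force: 29.7
time: 6.97
ee_pos: [0.5426, -0.0167, 0.1854]
eef_rot: [-0.001, 0.749, 0.662, -0.001]
ft_force: [0.4, 0.0, -0.2]
grip_width: 0.0075
finger_force: 29.7
t 6.97 pos [ 0.5426 -0.0167  0.1854] shift now-axes [-0.6  2.2 75.4] rot [-0.002  0.     0.004] shift after-rot axes [-0.6  2.1 75.4] w 0.0075 F [ 0.4  0.  -0.2]
```

View pics/d.png

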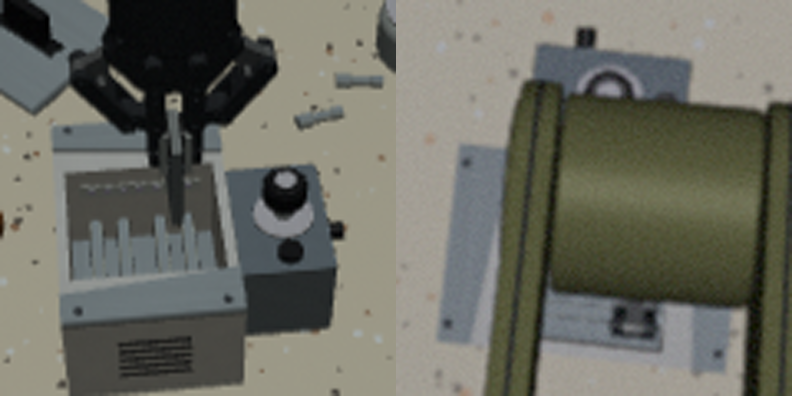

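The plate hangs over the far slot, with its foot at about (175,225) in the left half, between the rods at 160 and 187.

```bash
python3 -m crank '[[0,2,20,0,0,0],[0,0,25,0,0,0],[0,0,25,0,0,0],[0,0,14,0,0,0],[0,0,0,0,0,0],[0,0,0,0,0,0]]'; python3 -m crank '[[0,0,10,0,0,0],[0,0,10,0,0,0],[0,0,10,0,0,0],[0,0,8,0,0,0],[0,0,0,0,0,0],[0,0,0,0,0,0]]'
python3 go.py .5446 -.0175 .061 82.7
```

```text
time: 7.57
ee_pos: [0.5447, -0.0168, 0.1016]
eef_rot: [-0.001, 0.749, 0.663, -0.001]
ft_force: [-1.3, -0.2, -0.5]
grip_width: 0.0077
finger_force: 29.7
time: 8.07
ee_pos: [0.5455, -0.0168, 0.0638]
eef_rot: [-0.0, 0.749, 0.663, -0.0]
ft_force: [0.3, -0.7, -0.4]
grip_width: 0.0079
finger_force: 29.7
t 8.07 pos [ 0.5455 -0.0168  0.0638] shift now-axes [-0.8 -0.8  2.8] rot [-0.001 -0.     0.006] shift after-rot axes [-0.8 -0.8  2.8] w 0.0079 F [ 0.3 -0.7 -0.4]
```

```bash
python3 -m crank '[[0,0,2.5,0,0,0],[0,0,0,0,0,0]]'; python3 -m crank '[[0,0,0,0,0,0],[0,0,0,0,0,0],[0,0,0,0,0,0]]' 22; python3 -m crank '[[0,0,-20,0,0,0],[0,0,-25,0,0,0],[0,0,-25,0,0,0],[0,0,-25,0,0,0],[0,0,-15,0,0,0],[0,0,0,0,0,0]]'
python3 go.py .4655 -.289 .165 -16.7
```

```text
time: 8.23
ee_pos: [0.5454, -0.0169, 0.0618]
eef_rot: [0.0, 0.749, 0.663, 0.0]
ft_force: [1.0, -0.3, -1.0]
grip_width: 0.0076
finger_force: 29.7
time: 8.48
ee_pos: [0.5454, -0.0168, 0.0621]
eef_rot: [0.0, 0.749, 0.663, 0.0]
ft_force: [-0.5, -0.2, 0.6]
grip_width: 0.0224
finger_force: 0.0
time: 8.98
ee_pos: [0.5479, -0.0171, 0.1757]
eef_rot: [0.003, 0.749, 0.663, 0.003]
ft_force: [0.4, -0.3, 0.2]
grip_width: 0.0222
finger_force: 0.0
t 8.98 pos [ 0.5479 -0.0171  0.1757] shift now-axes [-279.9  -49.1   10.3] rot [ 0.006 -0.007  1.741] shift after-rot axes [ -0.8 284.1  10.7] w 0.0222 F [ 0.4 -0.3  0.2]
```

```bash
python3 -m crank '[[-28,-4.7,1,0,0,0.12],[0,0,0,0,0,0.12],[0,0,0,0,0,0.12],[0,0,0,0,0,0.12],[0,0,0,0,0,0.12],[0,0,0,0,0,0.12],[0,0,0,0,0,0.12],[0,0,0,0,0,0.12],[0,0,0,0,0,0.12],[0,0,0,0,0,0.12]]'
python3 -m crank '[[0,0,0,0,0,0.12],[0,0,0,0,0,0.12],[0,0,0,0,0,0.12],[0,0,0,0,0,0.12],[0,0,0,0,0,0.055],[0,0,0,0,0,0],[0,0,0,0,0,0]]'
python3 go.py .4655 -.289 .165 -16.7
```

```text
time: 9.82
ee_pos: [0.5365, -0.0439, 0.1696]
eef_rot: [-0.0, 0.993, 0.122, -0.001]
ft_force: [0.2, 0.2, -1.0]
grip_width: 0.0219
finger_force: 0.0
time: 10.4
ee_pos: [0.5367, -0.044, 0.1699]
eef_rot: [-0.0, 0.99, -0.141, -0.001]
ft_force: [0.1, 0.8, 0.5]
grip_width: 0.0222
finger_force: 0.0
t 10.4 pos [ 0.5367 -0.044   0.1699] shift now-axes [2.000e-01 2.552e+02 5.000e+00] rot [0.    0.002 0.008] shift after-rot axes [  2.2 255.2   4.9] w 0.0222 F [0.1 0.8 0.5]
```

```bash
python3 -m crank '[[0,32,0,0,0,0],[0,32,0,0,0,0],[0,32,0,0,0,0],[0,32,0,0,0,0],[0,32,0,0,0,0],[0,32,0,0,0,0],[0,32,0,0,0,0],[1,31,0,0,0,0.008],[0,0,0,0,0,0],[0,0,0,0,0,0]]'
python3 go.py .4655 -.289 .061 -16.7
```

```text
time: 11.23
ee_pos: [0.4659, -0.2905, 0.1703]
eef_rot: [-0.0, 0.989, -0.147, -0.0]
ft_force: [0.1, 0.1, -0.3]
grip_width: 0.0224
finger_force: 0.0
t 11.23 pos [ 0.4659 -0.2905  0.1703] shift now-axes [ -0.8  -1.3 109.3] rot [-0.     0.    -0.004] shift after-rot axes [ -0.9  -1.3 109.3] w 0.0224 F [ 0.1  0.1 -0.3]
```

```bash
python3 -m crank '[[-1,-1.3,20,0,0,0],[0,0,20,0,0,0],[0,0,20,0,0,0],[0,0,20,0,0,0],[0,0,17,0,0,0],[0,0,12,0,0,0],[0,0,0,0,0,0],[0,0,0,0,0,0]]'
python3 -m crank '[[0,0,0,0,0,0],[0,0,0,0,0,0],[0,0,0,0,0,0],[0,0,0,0,0,0],[0,0,0,0,0,0]]' 0 30
python3 go.py .4655 -.289 .061 -16.7
```

```text
time: 11.9
ee_pos: [0.4657, -0.2859, 0.0611]
eef_rot: [-0.001, 0.989, -0.145, -0.001]
ft_force: [-0.2, 0.1, -0.0]
grip_width: 0.0218
finger_force: 0.0
time: 12.32
ee_pos: [0.4664, -0.2878, 0.0625]
eef_rot: [0.0, 0.989, -0.146, 0.001]
ft_force: [-0.2, 0.9, 3.9]
grip_width: 0.0074
finger_force: 32.9
t 12.32 pos [ 0.4664 -0.2878  0.0625] shift now-axes [-0.5  1.4  1.5] rot [ 0.    -0.001 -0.002] shift after-rot axes [-0.5  1.4  1.5] w 0.0074 F [-0.2  0.9  3.9]
```

```bash
python3 -m crank '[[0,0,-8,0,0,0],[0,0,-8,0,0,0],[0,0,-15,0,0,0],[0,0,-20,0,0,0],[0,0,-25,0,0,0],[0,0,-25,0,0,0],[0,0,-22,0,0,0],[0,0,0,0,0,0],[0,0,0,0,0,0]]'
python3 go.py .5518 .0328 .185 82.7
```

```text
time: 13.07
ee_pos: [0.4669, -0.2883, 0.1871]
eef_rot: [0.001, 0.989, -0.146, 0.002]
ft_force: [-0.0, 0.3, -0.8]
grip_width: 0.0073
finger_force: 32.5
t 13.07 pos [ 0.4669 -0.2883  0.1871] shift now-axes [ -11.5 -331.9    1.5] rot [ 0.005 -0.002 -1.737] shift after-rot axes [329.3  43.4   2.1] w 0.0073 F [-0.   0.3 -0.8]
```

```bash
python3 -m crank '[[-1,-33,0,0,0,0],[-1,-33,0,0,0,0],[-1,-33,0,0,0,0],[-1,-33,0,0,0,0],[-1,-33,0,0,0,0],[-1,-33,0,0,0,0],[-1,-33,0,0,0,0],[-1,-33,0,0,0,0],[-1,-33,0,0,0,0],[-2,-35,0,0,0,0]]'
python3 -m crank '[[0,0,0,0,0,-0.12],[0,0,0,0,0,-0.12],[0,0,0,0,0,-0.12],[0,0,0,0,0,-0.12],[0,0,0,0,0,-0.12],[0,0,0,0,0,-0.12],[0,0,0,0,0,-0.12],[0,0,0,0,0,-0.12],[0,0,0,0,0,-0.12],[0,0,0,0,0,-0.12]]'
python3 -m crank '[[0,0,0,0,0,-0.12],[0,0,0,0,0,-0.12],[0,0,0,0,0,-0.12],[0,0,0,0,0,-0.12],[0,0,0,0,0,-0.06],[0,0,0,0,0,0],[0,0,0,0,0,0]]'
python3 go.py .5518 .0328 .1 82.7
```

```text
time: 13.9
ee_pos: [0.5505, 0.0348, 0.1834]
eef_rot: [0.0, 0.989, -0.146, -0.001]
ft_force: [0.2, -0.4, -1.2]
grip_width: 0.0077
finger_force: 32.4
time: 14.73
ee_pos: [0.5501, 0.0335, 0.1833]
eef_rot: [-0.001, 0.898, 0.441, -0.001]
ft_force: [-0.0, -0.2, 1.5]
grip_width: 0.0074
finger_force: 32.5
time: 15.32
ee_pos: [0.5505, 0.0335, 0.1837]
eef_rot: [-0.001, 0.75, 0.661, -0.001]
ft_force: [-0.4, -0.0, -0.1]
grip_width: 0.0077
finger_force: 32.5
t 15.32 pos [0.5505 0.0335 0.1837] shift now-axes [-0.5  1.6 83.7] rot [-0.002  0.     0.001] shift after-rot axes [-0.5  1.4 83.7] w 0.0077 F [-0.4 -0.  -0.1]
```

```bash
python3 -m crank '[[0,1.5,20,0,0,0],[0,0,25,0,0,0],[0,0,25,0,0,0],[0,0,14,0,0,0],[0,0,0,0,0,0],[0,0,0,0,0,0]]'; python3 -m crank '[[0,0,10,0,0,0],[0,0,10,0,0,0],[0,0,9,0,0,0],[0,0,7,0,0,0],[0,0,0,0,0,0],[0,0,0,0,0,0]]'
python3 go.py .5518 .0328 .0625 82.7
```

```text
time: 15.82
ee_pos: [0.5519, 0.0333, 0.0998]
eef_rot: [-0.001, 0.75, 0.662, -0.001]
ft_force: [0.9, 0.1, 0.7]
grip_width: 0.0073
finger_force: 32.5
time: 16.32
ee_pos: [0.5526, 0.0333, 0.0642]
eef_rot: [-0.0, 0.75, 0.662, -0.0]
ft_force: [0.8, 0.1, -0.1]
grip_width: 0.0077
finger_force: 32.4
t 16.32 pos [0.5526 0.0333 0.0642] shift now-axes [-0.6 -0.7  1.7] rot [-0.001  0.     0.003] shift after-rot axes [-0.6 -0.7  1.7] w 0.0077 F [ 0.8  0.1 -0.1]
```

```bash
python3 -m crank '[[0,0,1.5,0,0,0],[0,0,0,0,0,0]]'; python3 -m crank '[[0,0,0,0,0,0],[0,0,0,0,0,0],[0,0,0,0,0,0]]' 22; python3 -m crank '[[0,0,-20,0,0,0],[0,0,-25,0,0,0],[0,0,-25,0,0,0],[0,0,-25,0,0,0],[0,0,-13,0,0,0],[0,0,0,0,0,0]]'
python3 -m crank '[[-30,0,0,0,0,0.12],[0,0,0,0,0,0.12],[0,0,0,0,0,0.12],[0,0,0,0,0,0.12],[0,0,0,0,0,0.12],[0,0,0,0,0,0.12],[0,0,0,0,0,0.12],[0,0,0,0,0,0.12],[0,0,0,0,0,0.12],[0,0,0,0,0,0.12]]'
python3 -m crank '[[0,0,0,0,0,0.12],[0,0,0,0,0,0.12],[0,0,0,0,0,0.12],[0,0,0,0,0,0.12],[0,0,0,0,0,0.06],[0,0,0,0,0,0],[0,0,0,0,0,0]]'
python3 go.py .441 -.373 .17 -16.7
```

```text
time: 16.48
ee_pos: [0.5532, 0.0333, 0.0635]
eef_rot: [0.0, 0.75, 0.662, 0.0]
ft_force: [-0.1, 0.1, -0.4]
grip_width: 0.0074
finger_force: 32.4
time: 16.73
ee_pos: [0.5532, 0.0333, 0.0637]
eef_rot: [0.0, 0.75, 0.662, 0.0]
ft_force: [-0.7, 0.3, 0.1]
grip_width: 0.0221
finger_force: 0.0
time: 17.23
ee_pos: [0.5554, 0.0333, 0.175]
eef_rot: [0.003, 0.75, 0.662, 0.003]
ft_force: [2.0, 0.3, 0.5]
grip_width: 0.0224
finger_force: 0.0
time: 18.07
ee_pos: [0.5484, 0.0036, 0.17]
eef_rot: [-0.0, 0.993, 0.12, -0.001]
ft_force: [0.2, -0.5, -1.0]
grip_width: 0.0217
finger_force: 0.0
time: 18.65
ee_pos: [0.5486, 0.0036, 0.1703]
eef_rot: [0.0, 0.989, -0.145, -0.001]
ft_force: [0.5, -0.3, -0.2]
grip_width: 0.0219
finger_force: 0.0
t 18.65 pos [0.5486 0.0036 0.1703] shift now-axes [  5.1 391.6   0.5] rot [0.    0.002 0.   ] shift after-rot axes [5.200e+00 3.916e+02 3.000e-01] w 0.0219 F [ 0.5 -0.3 -0.2]
```

```bash
python3 -m crank '[[0,39,0,0,0,0],[0,39,0,0,0,0],[0,39,0,0,0,0],[0,39,0,0,0,0],[0,39,0,0,0,0],[0,39,0,0,0,0],[0,39,0,0,0,0],[1,39,0,0,0,0],[2,39,0,0,0,0],[2,40,0,0,0,0]]'
python3 -m crank '[[0,0,0,0,0,0],[0,0,0,0,0,0]]'
python3 go.py .441 -.373 .0615 -16.7
```

```text
time: 19.48
ee_pos: [0.4399, -0.3737, 0.1709]
eef_rot: [-0.0, 0.989, -0.145, -0.0]
ft_force: [1.5, -0.4, 0.5]
grip_width: 0.0218
finger_force: 0.0
time: 19.65
ee_pos: [0.4402, -0.3745, 0.1707]
eef_rot: [-0.0, 0.989, -0.147, -0.0]
ft_force: [0.3, 1.1, 0.5]
grip_width: 0.0223
finger_force: 0.0
t 19.65 pos [ 0.4402 -0.3745  0.1707] shift now-axes [  0.4  -1.7 109.2] rot [-0.     0.    -0.004] shift after-rot axes [  0.4  -1.7 109.2] w 0.0223 F [0.3 1.1 0.5]
```

```bash
python3 -m crank '[[0,-1.5,20,0,0,0],[0,0,20,0,0,0],[0,0,20,0,0,0],[0,0,20,0,0,0],[0,0,17,0,0,0],[0,0,12,0,0,0],[0,0,0,0,0,0],[0,0,0,0,0,0]]'
python3 -m crank '[[0,0,0,0,0,0],[0,0,0,0,0,0],[0,0,0,0,0,0],[0,0,0,0,0,0],[0,0,0,0,0,0]]' 0 30
python3 go.py .441 -.373 .061 -16.7
```

```text
time: 20.32
ee_pos: [0.4412, -0.3689, 0.0615]
eef_rot: [-0.001, 0.989, -0.145, -0.001]
ft_force: [-0.4, 0.3, -0.0]
grip_width: 0.0219
finger_force: 0.0
time: 20.73
ee_pos: [0.4417, -0.371, 0.0629]
eef_rot: [0.0, 0.989, -0.146, 0.0]
ft_force: [-0.7, 0.0, -0.3]
grip_width: 0.0072
finger_force: 32.8
t 20.73 pos [ 0.4417 -0.371   0.0629] shift now-axes [-0.   2.1  1.9] rot [ 0.    -0.001 -0.002] shift after-rot axes [-0.   2.1  1.9] w 0.0072 F [-0.7  0.  -0.3]
```

```bash
python3 -m crank '[[0,0,-8,0,0,0],[0,0,-8,0,0,0],[0,0,-15,0,0,0],[0,0,-20,0,0,0],[0,0,-25,0,0,0],[0,0,-25,0,0,0],[0,0,-22,0,0,0],[0,0,0,0,0,0],[0,0,0,0,0,0]]'
python3 go.py .4975 -.0107 .185 82.7
```

```text
time: 21.48
ee_pos: [0.4423, -0.3717, 0.1877]
eef_rot: [0.001, 0.989, -0.146, 0.002]
ft_force: [-0.2, 0.0, -1.1]
grip_width: 0.0075
finger_force: 32.8
t 21.48 pos [ 0.4423 -0.3717  0.1877] shift now-axes [ -51.5 -361.5    1.7] rot [ 5.000e-03 -1.000e-03 -1.737e+00] shift after-rot axes [365.1   8.9   2.7] w 0.0075 F [-0.2  0.  -1.1]
```

```bash
python3 -m crank '[[-5.2,-36,0,0,0,0],[-5.2,-36,0,0,0,0],[-5.2,-36,0,0,0,0],[-5.2,-36,0,0,0,0],[-5.2,-36,0,0,0,0],[-5.2,-36,0,0,0,0],[-5.2,-36,0,0,0,0],[-5.2,-36,0,0,0,0],[-5.2,-36,0,0,0,0],[-5.2,-37.5,0,0,0,0]]'
python3 -m crank '[[0,0,0,0,0,-0.12],[0,0,0,0,0,-0.12],[0,0,0,0,0,-0.12],[0,0,0,0,0,-0.12],[0,0,0,0,0,-0.12],[0,0,0,0,0,-0.12],[0,0,0,0,0,-0.12],[0,0,0,0,0,-0.12],[0,0,0,0,0,-0.12],[0,0,0,0,0,-0.12]]'
python3 -m crank '[[0,0,0,0,0,-0.12],[0,0,0,0,0,-0.12],[0,0,0,0,0,-0.12],[0,0,0,0,0,-0.12],[0,0,0,0,0,-0.06],[0,0,0,0,0,0],[0,0,0,0,0,0]]'
python3 go.py .4975 -.0107 .1 82.7
```

```text
time: 22.32
ee_pos: [0.4948, -0.008, 0.1842]
eef_rot: [0.0, 0.989, -0.146, -0.001]
ft_force: [-0.2, -0.1, -0.3]
grip_width: 0.0079
finger_force: 32.8
time: 23.15
ee_pos: [0.4949, -0.0096, 0.184]
eef_rot: [-0.001, 0.898, 0.441, -0.001]
ft_force: [-0.3, 0.1, -1.0]
grip_width: 0.0074
finger_force: 32.8
time: 23.73
ee_pos: [0.4952, -0.0096, 0.1843]
eef_rot: [-0.001, 0.75, 0.661, -0.001]
ft_force: [-0.7, 0.1, -0.8]
grip_width: 0.0074
finger_force: 32.8
t 23.73 pos [ 0.4952 -0.0096  0.1843] shift now-axes [-0.8  2.6 84.3] rot [-0.002  0.     0.001] shift after-rot axes [-0.8  2.4 84.3] w 0.0074 F [-0.7  0.1 -0.8]
```

```bash
python3 -m crank '[[-0.5,2,20,0,0,0],[0,0,25,0,0,0],[0,0,25,0,0,0],[0,0,14,0,0,0],[0,0,0,0,0,0],[0,0,0,0,0,0]]'; python3 -m crank '[[0,0,10,0,0,0],[0,0,10,0,0,0],[0,0,9,0,0,0],[0,0,7,0,0,0],[0,0,0,0,0,0],[0,0,0,0,0,0]]'
python3 go.py .4975 -.0107 .0625 82.7
```

```text
time: 24.23
ee_pos: [0.4971, -0.0103, 0.1004]
eef_rot: [-0.001, 0.75, 0.662, -0.001]
ft_force: [0.1, 0.8, -0.6]
grip_width: 0.0075
finger_force: 32.8
time: 24.73
ee_pos: [0.4982, -0.0105, 0.0654]
eef_rot: [0.0, 0.75, 0.662, 0.0]
ft_force: [-0.3, 0.0, 0.1]
grip_width: 0.0076
finger_force: 32.7
t 24.73 pos [ 0.4982 -0.0105  0.0654] shift now-axes [-0.3 -0.6  2.9] rot [ 0.    -0.     0.003] shift after-rot axes [-0.3 -0.6  2.9] w 0.0076 F [-0.3  0.   0.1]
```

```bash
python3 -m crank '[[0,0,2.5,0,0,0],[0,0,0,0,0,0]]'; python3 -m crank '[[0,0,0,0,0,0],[0,0,0,0,0,0],[0,0,0,0,0,0]]' 22; python3 -m crank '[[0,0,-20,0,0,0],[0,0,-25,0,0,0],[0,0,-25,0,0,0],[0,0,-25,0,0,0],[0,0,-25,0,0,0],[-20,0,0,0,0,0],[-30,0,0,0,0,0],[-40,0,0,0,0,0],[-40,0,0,0,0,0],[-40,0,0,0,0,0]]'
python3 -m crank '[[-40,0,0,0,0,0],[-10,0,0,0,0,0],[0,0,0,0,0,0]]'
python3 - <<'E'
from h import *
t=viewer.get_image("side");b=viewer.get_image("top")
for n in("lid","lid_grip"):
  for c in("top","side"):
    for d in viewer.spot_point(n,c)[:2]: print(n,c,np.round(d["uv"],1),round(d["conf"],2),w(c,d["uv"],.031 if 'g' in n else 0))
A=cv2.resize(t[180:300,250:370],None,fx=3.3,fy=3.3,interpolation=2);B=cv2.resize(b[260:360,140:240],None,fx=3.96,fy=3.96,interpolation=2)
cv2.imwrite("pics/e.png",np.hstack([A,B])[:,:,::-1])
E
```

```text
time: 24.9
ee_pos: [0.4984, -0.0104, 0.063]
eef_rot: [0.0, 0.75, 0.662, 0.0]
ft_force: [1.1, 0.1, -0.4]
grip_width: 0.0075
finger_force: 32.7
time: 25.15
ee_pos: [0.4982, -0.0105, 0.0631]
eef_rot: [0.0, 0.75, 0.662, 0.0]
ft_force: [0.6, 0.6, 1.0]
grip_width: 0.022
finger_force: 0.0
time: 25.98
ee_pos: [0.4766, -0.1804, 0.1832]
eef_rot: [0.0, 0.749, 0.662, 0.0]
ft_force: [0.7, -0.9, -0.8]
grip_width: 0.0216
finger_force: 0.0
time: 26.23
ee_pos: [0.4707, -0.2319, 0.1829]
eef_rot: [0.001, 0.751, 0.66, -0.0]
ft_force: [0.1, -0.4, 0.8]
grip_width: 0.0217
finger_force: 0.0
lid top [218.6 318.6] 0.88 [0.46299557 0.25570526]
lid top [216.7 315.6] 0.23 [0.46962783 0.25984987]
lid side [257.4 207.6] 0.91 [0.46912379 0.24794471]
lid_grip top [218.4 317.1] 0.83 [0.46733741 0.25023925]
lid_grip top [319.4 278.1] 0.7 [0.54646943 0.03181562]
lid_grip side [255.5 197.5] 0.55 [0.46792762 0.25659001]
```

View pics/e.png

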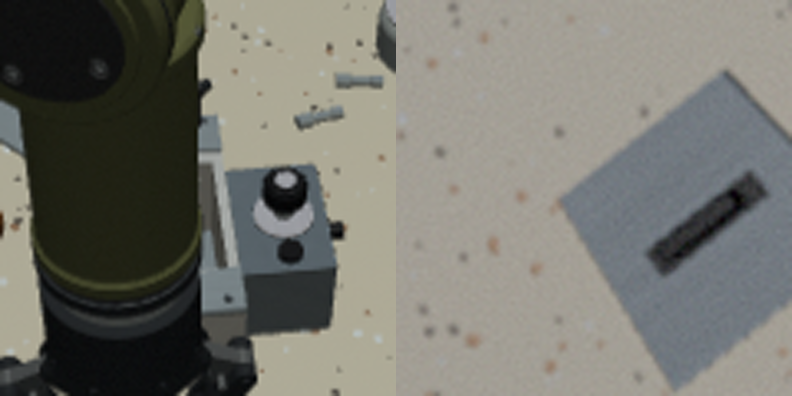

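The lid has been knocked to around (218,317) in the top picture. I'll take a fresh crop round it.

```bash
python3 - <<'E'
from h import *
b=viewer.get_image("top")
m=viewer.trace("lid","top")[0]["mask"].astype(np.uint8)
c=max(cv2.findContours(m,0,2)[0],key=cv2.contourArea)
print(cv2.approxPolyDP(cv2.convexHull(c),4,True)[:,0].tolist())
cv2.imwrite("pics/f.png",cv2.resize(b[265:365,165:285],None,fx=5,fy=5,interpolation=2)[:,:,::-1])
E
```

```text
[[223, 278], [260, 319], [210, 356], [181, 310]]
```

View pics/f.png

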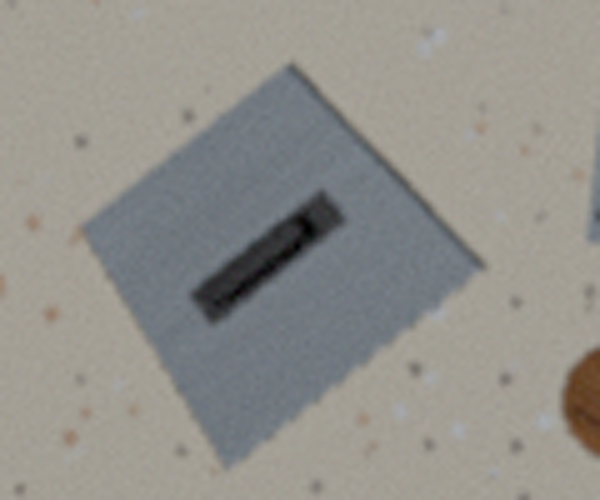

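Front (narrow) edge is the upper left one, from (82,230) to (292,65) in the crop. The rear edge runs from (227,467) to (484,266).

```bash
python3 - <<'E'
from h import *
np.set_printoptions(precision=4,suppress=True)
a=lambda u,z:w("top",np.array(u)/5+(165,265),z)
o=np.array([(.062,.0557),(.062,-.0557),(-.062,-.0687),(-.062,.0687)]);i=np.array([a((82,230),.009),a((292,65),.009),a((484,266),.009),a((227,467),.009)])
oc=o.mean(0);ic=i.mean(0);H=(o-oc).T@(i-ic);th=np.arctan2(H[0,1]-H[1,0],H[0,0]+H[1,1]);R=np.array([[np.cos(th),-np.sin(th)],[np.sin(th),np.cos(th)]])
t=ic-R@oc;print(t,np.degrees(th),(i-(o@R.T+t)));
p=[a(u,.043) for u in((193,295),(324,191),(346,218),(213,325))];print("rib",np.mean(p,0),np.degrees(np.arctan2(*(p[1]-p[0]+p[2]-p[3])[::-1])))
E
python3 go.py .467 .252 .18 127.5
```

```text
[0.4683 0.2526] 37.076025028525365 [[-0.0028  0.0011]
 [ 0.0003 -0.0027]
 [ 0.0021 -0.0008]
 [ 0.0004  0.0024]]
rib [0.4691 0.2471] -52.45265421939884
t 26.63 pos [ 0.471  -0.2274  0.1828] shift now-axes [475.3 -62.3   3. ] rot [-0.    -0.    -0.777] shift after-rot axes [382.7 288.7   2.8] w 0.0221 F [0.1 0.7 0.3]
```

```bash
python3 -m crank '[[39.5,-5,0,0,0,0],[39.5,-5,0,0,0,0],[39.5,-5,0,0,0,0],[39.5,-5,0,0,0,0],[39.5,-5,0,0,0,0],[39.5,-5,0,0,0,0],[39.5,-5,0,0,0,0],[39.5,-5,0,0,0,0],[39.5,-5,0,0,0,0],[39.5,-5,0,0,0,0]]' 40
python3 -m crank '[[39.5,-5,0,0,0,0],[39.5,-5,0,0,0,0],[0,0,0,0,0,-0.11],[0,0,0,0,0,-0.11],[0,0,0,0,0,-0.11],[0,0,0,0,0,-0.11],[0,0,0,0,0,-0.11],[0,0,0,0,0,-0.11],[0,0,0,0,0,-0.11],[0,0,0,0,0,0]]'
python3 -m crank '[[0,0,0,0,0,0],[0,0,0,0,0,0]]'
python3 go.py .4692 .2510 .034 127.3
python3 - <<'E'
from h import *
b=viewer.get_image("side")
cv2.imwrite("pics/g.png",cv2.resize(b[130:250,180:330],None,fx=5,fy=5,interpolation=2)[:,:,::-1])
E
```

```text
time: 27.47
ee_pos: [0.4692, 0.1721, 0.1831]
eef_rot: [0.0, 0.749, 0.662, 0.0]
ft_force: [0.0, -0.2, -0.1]
grip_width: 0.0403
finger_force: 0.0
time: 28.3
ee_pos: [0.4693, 0.2497, 0.1829]
eef_rot: [-0.0, 0.444, 0.896, 0.0]
ft_force: [-0.3, 0.3, -0.1]
grip_width: 0.04
finger_force: 0.0
time: 28.47
ee_pos: [0.4696, 0.2494, 0.1828]
eef_rot: [-0.0, 0.447, 0.895, 0.0]
ft_force: [0.2, -0.7, -0.1]
grip_width: 0.0406
finger_force: 0.0
t 28.47 pos [0.4696 0.2494 0.1828] shift now-axes [  1.5   0.6 148.8] rot [ 0.    -0.    -0.007] shift after-rot axes [  1.5   0.6 148.8] w 0.0406 F [ 0.2 -0.7 -0.1]
```

View pics/g.png

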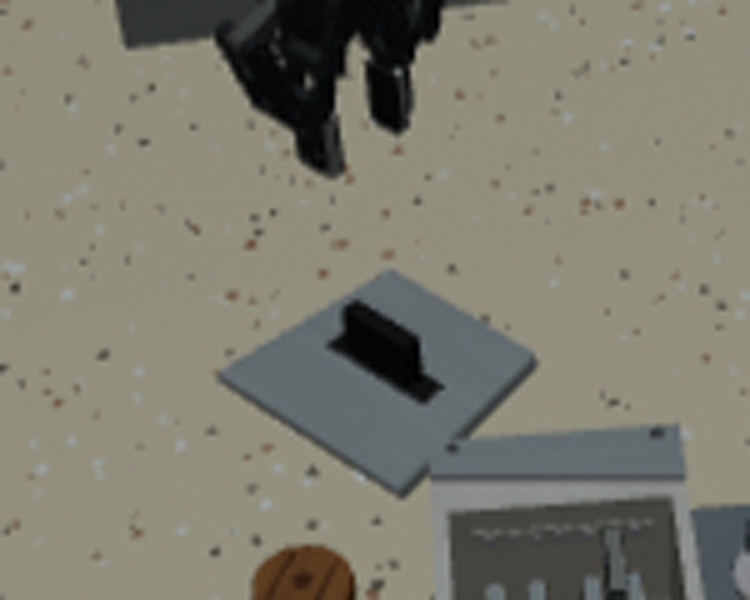

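```bash
python3 -c "
from h import *
print(w('side',(257.6,196),.043),px('side',(.4692,.251,.043)))"
python3 -m crank '[[1.5,0.6,25,0,0,0],[0,0,25,0,0,0],[0,0,25,0,0,0],[0,0,25,0,0,0],[0,0,22,0,0,0],[0,0,12,0,0,0],[0,0,8,0,0,0],[0,0,4,0,0,0],[0,0,0,0,0,0],[0,0,0,0,0,0]]'
python3 go.py .4692 .2510 .034 127.3
```

```text
[0.47356559 0.24821648] [255.86081185 195.5693234 ]
time: 29.35
ee_pos: [0.47, 0.2509, 0.0373]
eef_rot: [0.0, 0.446, 0.895, 0.0]
ft_force: [0.2, -0.6, -0.1]
grip_width: 0.0401
finger_force: 0.0
t 29.35 pos [0.47   0.2509 0.0373] shift now-axes [ 0.6 -0.6  3.3] rot [ 0.001  0.    -0.005] shift after-rot axes [ 0.6 -0.6  3.3] w 0.0401 F [ 0.2 -0.6 -0.1]
```

```bash
python3 -m crank '[[1,0,2,0,0,0],[0,0,0,0,0,0],[0,0,0,0,0,0],[0,0,0,0,0,0],[0,0,0,0,0,0],[0,0,0,0,0,0]]' 0 70
python3 -m crank '[[0,0,-5,0,0,0],[0,0,-10,0,0,0],[0,0,-20,0,0,0],[0,0,-25,0,0,0],[0,0,-25,0,0,0],[0,0,-25,0,0,0],[0,0,-20,0,0,0],[0,0,-10,0,0,0],[0,0,0,0,0,0]]'
python3 go.py .4692 .2510 .17 82.7
```

```text
time: 29.85
ee_pos: [0.4698, 0.2519, 0.0359]
eef_rot: [0.001, 0.446, 0.895, 0.001]
ft_force: [-0.2, -0.4, 6.4]
grip_width: 0.0104
finger_force: 69.5
time: 30.6
ee_pos: [0.4701, 0.2519, 0.1775]
eef_rot: [0.002, 0.446, 0.895, 0.002]
ft_force: [1.0, 0.2, -1.4]
grip_width: 0.0109
finger_force: 68.7
t 30.6 pos [0.4701 0.2519 0.1775] shift now-axes [-0.2 -1.3  7.5] rot [ 0.005 -0.001  0.773] shift after-rot axes [-1.  -0.8  7.5] w 0.0109 F [ 1.   0.2 -1.4]
```

```bash
python3 -m crank '[[0,0,0,0,0,0.11],[0,0,0,0,0,0.11],[0,0,0,0,0,0.11],[0,0,0,0,0,0.11],[0,0,0,0,0,0.11],[0,0,0,0,0,0.11],[0,0,0,0,0,0.11],[0,0,0,0,0,0]]'
python3 go.py .474 .0175 .177 82.7
```

```text
time: 31.27
ee_pos: [0.4676, 0.2508, 0.1731]
eef_rot: [-0.001, 0.75, 0.661, -0.002]
ft_force: [0.9, -0.2, -2.2]
grip_width: 0.0108
finger_force: 68.5
t 31.27 pos [0.4676 0.2508 0.1731] shift now-axes [-230.6   35.8   -3.6] rot [-0.003  0.002  0.001] shift after-rot axes [-230.6   36.    -3.9] w 0.0108 F [ 0.9 -0.2 -2.2]
```

```bash
python3 -m crank '[[-20,3.5,-1,0,0,0],[-30,4.6,-1,0,0,0],[-30,4.6,-1,0,0,0],[-30,4.6,-1,0,0,0],[-30,4.6,0,0,0,0],[-30,4.6,0,0,0,0],[-25,4,0,0,0,0],[-20,3,0,0,0,0],[-15,2,0,0,0,0],[0,0,0,0,0,0]]'
python3 -m crank '[[0,0,0,0,0,0],[0,0,0,0,0,0]]'
python3 go.py .474 .0175 .136 82.7
python3 - <<'E'
from h import *
t=viewer.get_image("side");b=viewer.get_image("top")
A=cv2.resize(t[160:300,220:360],None,fx=2.8,fy=2.8,interpolation=2);B=cv2.resize(b[220:360,260:400],None,fx=2.8,fy=2.8,interpolation=2)
cv2.imwrite("pics/i.png",np.hstack([A,B])[:,:,::-1])
E
```

```text
time: 32.1
ee_pos: [0.4749, 0.0162, 0.1778]
eef_rot: [-0.0, 0.749, 0.662, -0.001]
ft_force: [-0.0, 0.2, -2.5]
grip_width: 0.011
finger_force: 68.5
time: 32.27
ee_pos: [0.4751, 0.0192, 0.1782]
eef_rot: [-0.001, 0.749, 0.662, -0.0]
ft_force: [0.1, 0.5, -3.1]
grip_width: 0.0105
finger_force: 68.5
t 32.27 pos [0.4751 0.0192 0.1782] shift now-axes [-1.9 -0.8 42.2] rot [-0.002 -0.001  0.004] shift after-rot axes [-1.9 -0.9 42.2] w 0.0105 F [ 0.1  0.5 -3.1]
```

View pics/i.png

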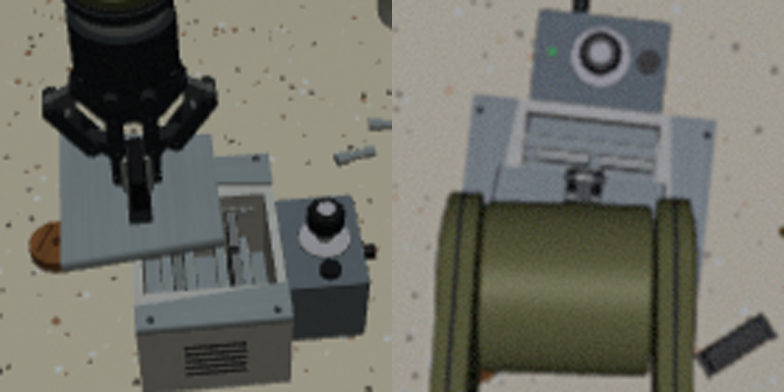

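The lid hangs level behind the mouth. Its front edge runs from about (297,280) to (357,285) in the top picture, and I'll convert that.

```bash
python3 - <<'E'
from h import *
th=np.radians(-7.3);R=np.array([[np.cos(th),-np.sin(th)],[np.sin(th),np.cos(th)]])
for u in((297.1,279.6),(356.8,284.6)): print(R.T@(w("top",u,.151)-(.5237,.0103)))
for u in((75/1,0),):pass
f=lambda u:np.array(u)/2.8+(220,160)
for u in((62,268),(224,243),(211,136)): print(R.T@(w("side",f(u),.146)-(.5237,.0103)))
print(R.T@(np.array([.4751,.0192])-(.5237,.0103)))
E
```

```text
[0.00955752 0.0640561 ]
[ 0.01230988 -0.05293667]
[-0.11025479 -0.06479874]
[ 0.01314533 -0.0526946 ]
[0.01272048 0.06523536]
[-0.04933694  0.00265252]
```

```bash
python3 -m crank '[[-5,-0.5,0,0,0,0],[0,0,10,0,0,0],[0,0,12,0,0,0],[0,0,10,0,0,0],[0,0,0,0,0,0],[0,0,0,0,0,0],[0,0,0,0,0,0]]'
python3 - <<'E'
from h import *
b=viewer.get_image("top");t=viewer.get_image("side")
A=cv2.resize(t[180:300,250:370],None,fx=3.3,fy=3.3,interpolation=2)
B=cv2.resize(b[240:340,275:375],None,fx=3.96,fy=3.96,interpolation=2)
cv2.imwrite("pics/j.png",np.hstack([A,B])[:,:,::-1])
E
python3 go.py .474 .0137 .12 82.7
```

```text
time: 32.95
ee_pos: [0.4749, 0.0141, 0.1472]
eef_rot: [0.0, 0.749, 0.662, 0.0]
ft_force: [-0.0, 0.4, -3.0]
grip_width: 0.0107
finger_force: 68.4
t 33.05 pos [0.4752 0.014  0.1475] shift now-axes [-0.4 -1.2 27.5] rot [ 0.002 -0.     0.004] shift after-rot axes [-0.4 -1.2 27.5] w 0.0111 F [ 0.3  0.9 -2.5]
```

View pics/j.png

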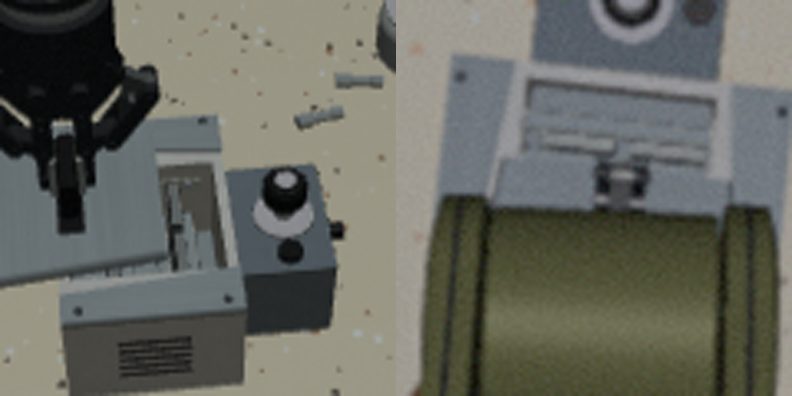

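```bash
python3 - <<'E'
from h import *
th=np.radians(-7.3);R=np.array([[np.cos(th),-np.sin(th)],[np.sin(th),np.cos(th)]])
g=lambda u:np.array(((u[0]-396)/3.96+275,u[1]/3.96+240))
for u in((502,158),(730,182)): print(R.T@(w("top",g(u),.1205)-(.5237,.0103)))
f=lambda u:np.array(u)/3.3+(250,180)
print(R.T@(w("side",f((166,262)),.1115)-(.5237,.0103)))
E
python3 -m crank '[[0,-0.5,8,0,0,0],[0,0,8,0,0,0],[0,0,5,0,0,0],[0,0,0,0,0,0],[0,0,0,0,0,0],[0,0,0,0,0,0]]'
python3 go.py .474 .0137 .12 82.7
```

```text
[0.01046245 0.05659624]
[ 0.0107239  -0.05933328]
[ 0.01263694 -0.0596503 ]
time: 33.55
ee_pos: [0.474, 0.0139, 0.1256]
eef_rot: [-0.0, 0.75, 0.662, -0.0]
ft_force: [-0.7, 0.6, -2.9]
grip_width: 0.0109
finger_force: 68.5
t 33.55 pos [0.474  0.0139 0.1256] shift now-axes [-0.2 -0.   5.6] rot [-0.    -0.     0.003] shift after-rot axes [-0.2 -0.   5.6] w 0.0109 F [-0.7  0.6 -2.9]
```

```bash
python3 -m crank '[[1,0,3,0,0,0],[0,0,2,0,0,0],[0,0,0,0,0,0],[0,0,0,0,0,0]]'
python3 go.py .474 .0137 .12 82.7
python3 -m crank '[[0,0,1.5,0,0,0],[0,0,0,0,0,0],[0,0,0,0,0,0]]'
python3 go.py .474 .0137 .12 82.7
```

```text
time: 33.88
ee_pos: [0.474, 0.015, 0.1207]
eef_rot: [-0.0, 0.75, 0.662, -0.0]
ft_force: [-0.1, -0.5, -2.5]
grip_width: 0.0108
finger_force: 68.5
t 33.88 pos [0.474  0.015  0.1207] shift now-axes [-1.3  0.1  0.7] rot [-0.     0.     0.004] shift after-rot axes [-1.3  0.1  0.7] w 0.0108 F [-0.1 -0.5 -2.5]
time: 34.13
ee_pos: [0.4745, 0.015, 0.1199]
eef_rot: [0.0, 0.75, 0.662, 0.0]
ft_force: [-1.4, -0.3, 4.2]
grip_width: 0.011
finger_force: 69.4
t 34.13 pos [0.4745 0.015  0.1199] shift now-axes [-1.3 -0.4 -0.1] rot [ 0.001 -0.     0.003] shift after-rot axes [-1.3 -0.4 -0.1] w 0.011 F [-1.4 -0.3  4.2]
```

```bash
python3 -m crank '[[0,6,0,0,0,0],[0,8,0,0,0,0],[0,8,0,0,0,0],[0,8,0,0,0,0],[0,6,0,0,0,0],[0,0,0,0,0,0],[0,0,0,0,0,0]]'
python3 go.py .5247 .0086 .12 82.7
python3 -m crank '[[0,4,0,0,0,0],[0,3,0,0,0,0],[0,0,0,0,0,0],[0,0,0,0,0,0]]'
python3 go.py .5247 .0086 .12 82.7
```

```text
time: 34.72
ee_pos: [0.5108, 0.0105, 0.1198]
eef_rot: [0.0, 0.75, 0.662, 0.001]
ft_force: [-0.1, 0.1, 4.7]
grip_width: 0.0106
finger_force: 69.6
t 34.72 pos [0.5108 0.0105 0.1198] shift now-axes [-0.2 14.1 -0.1] rot [ 0.002 -0.     0.003] shift after-rot axes [-0.2 14.1 -0.2] w 0.0106 F [-0.1  0.1  4.7]
time: 35.05
ee_pos: [0.5143, 0.0103, 0.1198]
eef_rot: [-0.002, 0.75, 0.662, -0.001]
ft_force: [-7.0, 1.7, 11.9]
grip_width: 0.0108
finger_force: 70.6
t 35.05 pos [0.5143 0.0103 0.1198] shift now-axes [-0.4 10.5 -0.2] rot [-0.004 -0.001  0.003] shift after-rot axes [-0.4 10.5 -0.2] w 0.0108 F [-7.   1.7 11.9]
```

```bash
python3 -m crank '[[0.8,-3,-0.8,0,0,0],[0,0,0,0,0,0],[0,0,0,0,0,0]]'
python3 go.py .5247 .0086 .12 82.7
python3 -m crank '[[0,3,0,0,0,0],[0,2,0,0,0,0],[0,0,0,0,0,0],[0,0,0,0,0,0]]'
python3 go.py .5247 .0086 .12 82.7;python3 -c "
from h import *
print(np.round(telemetry.observe()['ft_torque'],2))"
```

```text
time: 35.3
ee_pos: [0.5135, 0.0108, 0.1198]
eef_rot: [-0.0, 0.749, 0.662, -0.0]
ft_force: [-1.0, -0.3, -0.7]
grip_width: 0.0107
finger_force: 69.0
t 35.3 pos [0.5135 0.0108 0.1198] shift now-axes [-0.8 11.4 -0.2] rot [-0.001  0.     0.004] shift after-rot axes [-0.8 11.4 -0.2] w 0.0107 F [-1.  -0.3 -0.7]
time: 35.63
ee_pos: [0.5196, 0.0103, 0.1199]
eef_rot: [0.0, 0.75, 0.662, 0.0]
ft_force: [0.4, 2.0, -2.5]
grip_width: 0.0108
finger_force: 68.7
t 35.63 pos [0.5196 0.0103 0.1199] shift now-axes [-1.   5.2 -0.1] rot [ 0.001 -0.     0.003] shift after-rot axes [-1.   5.3 -0.1] w 0.0108 F [ 0.4  2.  -2.5]
[ 0.24 -0.01 -0.09]
```

```bash
python3 -m crank '[[0.7,2,0,0,0,0],[0,1.5,0,0,0,0],[0,0,0,0,0,0],[0,0,0,0,0,0]]'
python3 go.py .5247 .0086 .12 82.7
python3 -m crank '[[0,1.5,0,0,0,0],[0,1.5,0,0,0,0],[0,0,0,0,0,0],[0,0,0,0,0,0]]'
python3 go.py .5247 .0086 .12 82.7
```

```text
time: 35.97
ee_pos: [0.5231, 0.0103, 0.12]
eef_rot: [0.0, 0.75, 0.662, 0.0]
ft_force: [1.2, 0.2, -2.6]
grip_width: 0.011
finger_force: 68.5
t 35.97 pos [0.5231 0.0103 0.12  ] shift now-axes [-1.5  1.8  0. ] rot [0.001 0.    0.003] shift after-rot axes [-1.5  1.8  0. ] w 0.011 F [ 1.2  0.2 -2.6]
time: 36.3
ee_pos: [0.525, 0.0101, 0.1199]
eef_rot: [-0.0, 0.75, 0.662, -0.0]
ft_force: [-1.8, 0.9, -2.1]
grip_width: 0.0108
finger_force: 68.6
t 36.3 pos [0.525  0.0101 0.1199] shift now-axes [-1.6 -0.1 -0.1] rot [-0.001 -0.     0.003] shift after-rot axes [-1.6 -0.1 -0.1] w 0.0108 F [-1.8  0.9 -2.1]
```

```bash
python3 -m crank '[[0,2,0,0,0,0],[0,2,0,0,0,0],[0,0,0,0,0,0],[0,0,0,0,0,0]]'
python3 go.py .5247 .0086 .12 82.7
python3 -m crank '[[0,1.5,0,0,0,0],[0,1.5,0,0,0,0],[0,0,0,0,0,0],[0,0,0,0,0,0]]'
python3 go.py .5247 .0086 .12 82.7
```

```text
time: 36.63
ee_pos: [0.5257, 0.01, 0.1198]
eef_rot: [-0.003, 0.75, 0.662, -0.002]
ft_force: [-8.4, 1.1, 3.9]
grip_width: 0.0103
finger_force: 69.7
t 36.63 pos [0.5257 0.01   0.1198] shift now-axes [-1.5 -0.8 -0.2] rot [-0.007  0.     0.003] shift after-rot axes [-1.5 -0.8 -0.2] w 0.0103 F [-8.4  1.1  3.9]
time: 36.97
ee_pos: [0.5258, 0.01, 0.1198]
eef_rot: [-0.005, 0.75, 0.662, -0.004]
ft_force: [-15.4, 2.8, 10.4]
grip_width: 0.0104
finger_force: 70.6
t 36.97 pos [0.5258 0.01   0.1198] shift now-axes [-1.5 -0.9 -0.1] rot [-0.012  0.     0.003] shift after-rot axes [-1.5 -0.9 -0.2] w 0.0104 F [-15.4   2.8  10.4]
```

```bash
python3 -m crank '[[0,0.5,-1,0,0,0],[0,0,0,0,0,0],[0,0,0,0,0,0]]'
python3 go.py .5247 .0086 .12 82.7
python3 -m crank '[[0,-7,0,0,0,0],[0,0,0,0,0,0],[0,0,0,0,0,0]]'
python3 -m crank '[[0,0,0,0,0,0],[0,0,0,0,0,0],[0,0,0,0,0,0]]' 34
python3 -m crank '[[0,0,-15,0,0,0],[0,0,-20,0,0,0],[0,0,-25,0,0,0],[0,0,-20,0,0,0],[-20,-5,0,0,0,0],[-35,-15,0,0,0,0],[-35,-20,0,0,0,0],[-35,-20,0,0,0,0],[-35,0,0,0,0,0],[-20,0,0,0,0,0]]'
python3 - <<'E'
from h import *
t=viewer.get_image("side");b=viewer.get_image("top")
A=cv2.resize(t[180:310,240:370],None,fx=3,fy=3,interpolation=2);B=cv2.resize(b[210:340,265:395],None,fx=3,fy=3,interpolation=2)
cv2.imwrite("pics/k.png",np.hstack([A,B])[:,:,::-1])
E
python3 go.py .621 -.0015 .2 82.7
```

```text
time: 37.22
ee_pos: [0.5258, 0.01, 0.1199]
eef_rot: [-0.005, 0.75, 0.662, -0.005]
ft_force: [-13.9, 3.4, 4.1]
grip_width: 0.0106
finger_force: 69.8
t 37.22 pos [0.5258 0.01   0.1199] shift now-axes [-1.5 -0.9 -0.1] rot [-0.014  0.     0.003] shift after-rot axes [-1.5 -0.9 -0.1] w 0.0106 F [-13.9   3.4   4.1]
time: 37.47
ee_pos: [0.5255, 0.01, 0.12]
eef_rot: [-0.0, 0.75, 0.662, -0.0]
ft_force: [1.6, 0.8, -14.9]
grip_width: 0.0104
finger_force: 69.9
time: 37.72
ee_pos: [0.5277, 0.0097, 0.1224]
eef_rot: [0.001, 0.749, 0.662, 0.001]
ft_force: [0.4, -0.0, -0.5]
grip_width: 0.0338
finger_force: 0.0
time: 38.55
ee_pos: [0.4433, -0.1642, 0.2027]
eef_rot: [0.002, 0.75, 0.662, -0.0]
ft_force: [0.7, -0.5, 0.1]
grip_width: 0.0346
finger_force: 0.0
t 38.65 pos [ 0.4448 -0.1648  0.2027] shift now-axes [184.4 153.9   2.8] rot [ 0.004  0.003 -0.   ] shift after-rot axes [184.3 154.    2.7] w 0.0339 F [-1.2  0.6 -0.9]
```

View pics/k.png

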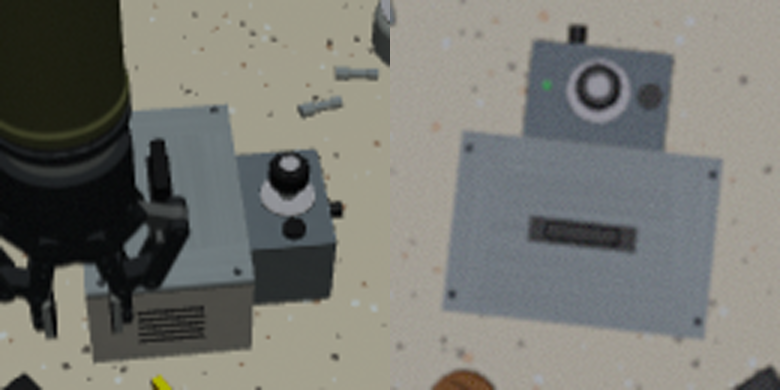

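Lid is flush in the ways at (334,289) in the top picture, and the knob cap is at about (334.7,239) top and (336.7,234) side.

```bash
python3 -c "
from h import *
print(w('top',(334.7,239),.115),w('side',(336.7,234.3),.115))"
python3 -m crank '[[26,22,0,0,0,0],[26,22,0,0,0,0],[26,22,0,0,0,0],[26,22,0,0,0,0],[26,22,0,0,0,0],[27,22,0,0,0,0],[27,22,0,0,0,0],[0,0,0,0,0,0.12],[0,0,0,0,0,0.12],[0,0,0,0,0,0.12]]' 60
python3 -m crank '[[0,0,0,0,0,0.12],[0,0,0,0,0,0.12],[0,0,0,0,0,0.12],[0,0,0,0,0,0.12],[0,0,0,0,0,0.12],[0,0,0,0,0,0.12],[0,0,0,0,0,0.12],[0,0,0,0,0,0.12],[0,0,0,0,0,0.12],[0,0,0,0,0,0.12]]'
python3 -m crank '[[0,0,0,0,0,0],[0,0,0,0,0,0]]'
python3 go.py .622 -.0015 .103 -7.3
```

```text
[ 0.62264199 -0.00268888] [6.25753370e-01 1.17906541e-04]
time: 39.48
ee_pos: [0.6207, 0.0044, 0.2016]
eef_rot: [0.0, 0.857, 0.516, 0.0]
ft_force: [0.3, -0.2, 0.5]
grip_width: 0.0599
finger_force: 0.0
time: 40.32
ee_pos: [0.6201, 0.0035, 0.202]
eef_rot: [-0.0, 0.998, -0.059, 0.001]
ft_force: [0.5, -0.3, 0.2]
grip_width: 0.06
finger_force: 0.0
time: 40.48
ee_pos: [0.6201, 0.0032, 0.2018]
eef_rot: [-0.0, 0.999, -0.055, 0.001]
ft_force: [0.1, -0.1, 0.0]
grip_width: 0.06
finger_force: 0.0
t 40.48 pos [0.6201 0.0032 0.2018] shift now-axes [ 2.3  4.5 98.8] rot [-0.    -0.001  0.018] shift after-rot axes [ 2.5  4.4 98.8] w 0.06 F [ 0.1 -0.1  0. ]
```

```bash
python3 -m crank '[[2.5,4.5,20,0,0,0.018],[0,0,20,0,0,0],[0,0,20,0,0,0],[0,0,18,0,0,0],[0,0,12,0,0,0],[0,0,8,0,0,0],[0,0,0,0,0,0],[0,0,0,0,0,0]]'
python3 -m crank '[[0,0,0,0,0,0],[0,0,0,0,0,0],[0,0,0,0,0,0],[0,0,0,0,0,0]]' 0 40
python3 go.py .622 -.0015 .103 -7.3
```

```text
time: 41.15
ee_pos: [0.6219, -0.0022, 0.1032]
eef_rot: [-0.0, 0.998, -0.065, -0.0]
ft_force: [0.1, 0.4, -0.3]
grip_width: 0.0597
finger_force: 0.0
time: 41.48
ee_pos: [0.6231, 0.0008, 0.1052]
eef_rot: [-0.003, 0.998, -0.066, 0.002]
ft_force: [-0.6, 9.5, 4.7]
grip_width: 0.0308
finger_force: 39.7
t 41.48 pos [0.6231 0.0008 0.1052] shift now-axes [-0.8  2.4  2.2] rot [-0.006 -0.003 -0.004] shift after-rot axes [-0.8  2.4  2.2] w 0.0308 F [-0.6  9.5  4.7]
```

```bash
python3 -m crank '[[0,-3,0,0,0,0],[0,0,0,0,0,0],[0,0,0,0,0,0]]'
python3 -m crank '[[0,0,-4,0,0,0],[0,0,-4,0,0,0],[0,0,-4,0,0,0],[0,0,-2,0,0,0],[0,0,0,0,0,0],[0,0,0,0,0,0]]'
python3 go.py .622 -.0015 .103 -7.3
```

```text
time: 41.73
ee_pos: [0.6232, 0.001, 0.1052]
eef_rot: [-0.0, 0.998, -0.065, 0.002]
ft_force: [-1.0, 1.7, 5.6]
grip_width: 0.0306
finger_force: 40.1
time: 42.23
ee_pos: [0.623, 0.0009, 0.1174]
eef_rot: [-0.0, 0.998, -0.066, 0.001]
ft_force: [4.2, 4.1, -4.7]
grip_width: 0.031
finger_force: 42.9
t 42.23 pos [0.623  0.0009 0.1174] shift now-axes [-0.7  2.6 14.4] rot [-0.001 -0.002 -0.004] shift after-rot axes [-0.7  2.5 14.4] w 0.031 F [ 4.2  4.1 -4.7]
```

```bash
Z='[[0,0,0,0,0,0],[0,0,0,0,0,0],[0,0,0,0,0,0],[0,0,0,0,0,0],[0,0,0,0,0,0],[0,0,0,0,0,0],[0,0,0,0,0,0],[0,0,0,0,0,0],[0,0,0,0,0,0],[0,0,0,0,0,0]]'
python3 -m crank '[[0,0,0,0,0,0],[0,0,0,0,0,0],[0,0,0,0,0,0],[0,0,0,0,0,0],[0,0,0,0,0,0],[0,0,0,0,0,0],[0,0,0,0,0,0],[0,0,0,0,0,0],[0,0,0,0,0,0],[0,0,0,0,0,0]]' >/dev/null
python3 -m crank '[[0,0,0,0,0,0],[0,0,0,0,0,0],[0,0,0,0,0,0],[0,0,0,0,0,0],[0,0,0,0,0,0],[0,0,0,0,0,0],[0,0,0,0,0,0],[0,0,0,0,0,0],[0,0,0,0,0,0],[0,0,0,0,0,0]]' >/dev/null
python3 -m crank '[[0,0,0,0,0,0],[0,0,0,0,0,0],[0,0,0,0,0,0],[0,0,0,0,0,0],[0,0,0,0,0,0],[0,0,0,0,0,0],[0,0,0,0,0,0],[0,0,0,0,0,0],[0,0,0,0,0,0],[0,0,0,0,0,0]]' >/dev/null
python3 -m crank '[[0,0,0,0,0,0],[0,0,0,0,0,0],[0,0,0,0,0,0],[0,0,0,0,0,0],[0,0,0,0,0,0],[0,0,0,0,0,0],[0,0,0,0,0,0],[0,0,0,0,0,0],[0,0,0,0,0,0],[0,0,0,0,0,0]]' >/dev/null
python3 -m crank '[[0,0,0,0,0,0],[0,0,0,0,0,0],[0,0,0,0,0,0],[0,0,0,0,0,0],[0,0,0,0,0,0],[0,0,0,0,0,0],[0,0,0,0,0,0],[0,0,0,0,0,0],[0,0,0,0,0,0],[0,0,0,0,0,0]]'
python3 -m crank '[[0,0,0,0,0,0],[0,0,0,0,0,0],[0,0,0,0,0,0],[0,0,0,0,0,0],[0,0,0,0,0,0],[0,0,0,0,0,0]]'
python3 -m crank '[[0,0,5,0,0,0],[0,0,5,0,0,0],[0,0,5,0,0,0],[0,0,1.5,0,0,0],[0,0,0,0,0,0],[0,0,0,0,0,0]]'
python3 go.py .622 -.0015 .103 -7.3
```

```text
time: 46.4
ee_pos: [0.623, 0.001, 0.1173]
eef_rot: [-0.0, 0.998, -0.066, 0.001]
ft_force: [4.4, 4.3, -4.8]
grip_width: 0.0308
finger_force: 42.9
time: 46.9
ee_pos: [0.623, 0.0009, 0.1173]
eef_rot: [-0.0, 0.998, -0.066, 0.001]
ft_force: [4.3, 3.5, -4.6]
grip_width: 0.0307
finger_force: 42.9
time: 47.4
ee_pos: [0.6232, 0.0009, 0.105]
eef_rot: [-0.0, 0.998, -0.066, 0.002]
ft_force: [-4.4, 4.9, 23.0]
grip_width: 0.0307
finger_force: 45.9
t 47.4 pos [0.6232 0.0009 0.105 ] shift now-axes [-0.9  2.6  2. ] rot [-0.001 -0.004 -0.004] shift after-rot axes [-0.9  2.5  2. ] w 0.0307 F [-4.4  4.9 23. ]
```

```bash
python3 -m crank '[[0,0,-2,0,0,0],[0,0,0,0,0,0]]'
python3 -m crank '[[0,0,0,0,0,0],[0,0,0,0,0,0],[0,0,0,0,0,0],[0,0,0,0,0,0]]' 60
python3 -m crank '[[0,0,-15,0,0,0],[0,0,-20,0,0,0],[0,0,-25,0,0,0],[0,0,-25,0,0,0],[0,0,-25,0,0,0],[0,35,0,0,0,0],[0,38,0,0,0,0],[0,38,0,0,0,0],[0,38,0,0,0,0],[0,30,0,0,0,0]]'
python3 -m crank '[[0,30,0,0,0,0],[0,0,0,0,0,0],[0,0,0,0,0,0],[0,0,0,0,0,0]]'
python3 - <<'E'
from h import *
t=viewer.get_image("side");b=viewer.get_image("top")
A=cv2.resize(t[130:350,200:420],None,fx=1.8,fy=1.8,interpolation=2);B=cv2.resize(b[140:360,200:420],None,fx=1.8,fy=1.8,interpolation=2)
cv2.imwrite("pics/l.png",np.hstack([A,B])[:,:,::-1])
E
```

```text
time: 47.57
ee_pos: [0.6231, 0.0009, 0.1051]
eef_rot: [-0.0, 0.998, -0.066, 0.002]
ft_force: [-0.4, 4.7, 13.0]
grip_width: 0.0306
finger_force: 44.6
time: 47.9
ee_pos: [0.6212, 0.0001, 0.1018]
eef_rot: [0.0, 0.998, -0.066, -0.001]
ft_force: [-0.0, -0.4, 0.9]
grip_width: 0.0597
finger_force: 0.0
time: 48.73
ee_pos: [0.5976, -0.1797, 0.212]
eef_rot: [0.001, 0.998, -0.066, -0.001]
ft_force: [-0.4, 0.2, -0.4]
grip_width: 0.0602
finger_force: 0.0
time: 49.07
ee_pos: [0.5942, -0.2065, 0.2119]
eef_rot: [-0.001, 0.998, -0.066, -0.001]
ft_force: [-0.5, 0.3, 0.2]
grip_width: 0.0601
finger_force: 0.0
```

View pics/l.png

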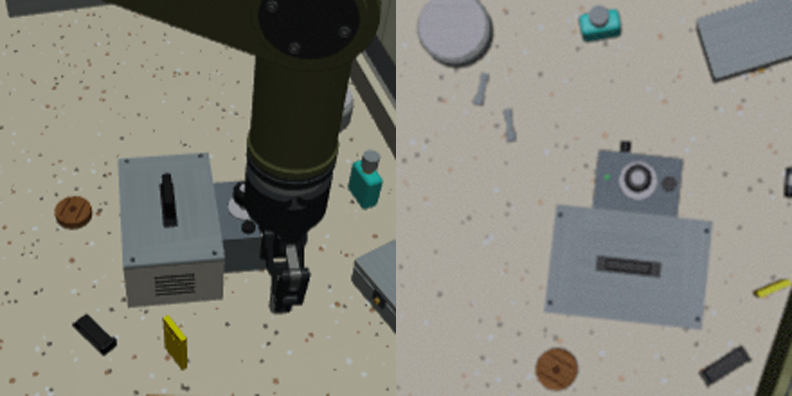

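The lid is flush, the knob is in at (637,180), and the flask, clip, extenders, freshener and yellow plate have not moved. Handing in.

```bash
python3 -c "
from bench import r
print(r.hand_in())"
```

```text
the job is handed in; nothing more can be done
None
```

I stood all three plates in the box slots, wedged the lid flush with about 15 N, ran the lamp for about five seconds and pushed the knob back in. In the last pictures the lid was flush and the other things had not moved. The job is handed in, and no verdict came back.

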